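Clear the bearing stand and lay the bottom bracket on it

ROBOT

A 6-joint arm with a two-finger parallel gripper is mounted at the origin on a cart in front of the work surface, level with it; the furniture and walls round the work are solid. World frame = base frame: x ahead of the robot, y to its left, z up, the work surface at z = 0. Lengths are in mm, angles in rad, forces in N, time in s.
With the tool pointing down it reaches from about 300 to 775 mm from the base axis. Payload 14.6 kg.
Tool frame: the origin (TCP) lies midway between the tips of the shut fingers; the grasp point (between the pads) lies manip.grasp_offset behind it (manip.grasp_offset is the distance from the TCP to the grasp point, in mm); z points along the fingers, y is the direction in which the jaws open and shut (so a half turn about z gives the same grasp; the last joint's range is limited). The gripper opens to 94 mm and grips with 3 to 60 N. Pads are 16 mm wide; open, the fingers measure 119 mm over their backs; the gripper's body (75 mm by 177 mm) begins 78 mm behind the grasp point.
Start: joints at [-1.232, 0.3, 1.521, -0, 1.321, -0.067], TCP at [217.107, -505.325, 205.446] pointing down, gripper open.
Joint ranges: [-3.03, 3.03], [-0.79, 2.21], [0.23, 2.52], [-1.04, 4.18], [0, 3.07], [-2.55, 2.55]. Speed limits (rad/s): [2.22, 2.22, 2.57, 3.14, 3.14, 3.14].

INTERFACE

Orientations are given as [roll, pitch, yaw] about the fixed x, y, z axes, in that order (R = Rz(yaw) Ry(pitch) Rx(roll)).
In Python, from cell import monitor, vision, order, manip gives the robot as it stands.
- The arm moves only by the shell command python3 -m jog 'ROWS' [FORCE]. ROWS is JSON, a list of rows, each a list of 7 numbers: the shift along the tool's x, y, z in cm, then the turn, a rotation vector about the tool's x, y, z in rad, then the opening in per cent of the stroke, from 0 (shut) to 100 (fully open). In form: [[tx, ty, tz, rx, ry, rz, jaw], ...]. A call has 1 to 8 rows; each row shifts and turns the commanded pose from where the row before left it, along the tool's axes as they then stand; what a row does not reach is not made up. A row lasts 1/10 s, in which the tool goes at most 50 mm and 8.59 degrees, less where a joint would pass 70% of its speed; a pose out of reach is approached as far as the arm can. A call is refused whole if a number of a shift passes 5 or a number of a turn 0.15, either way. A call with a gripper value outside its range is refused whole. The fingers move at their own pace and stop on an object; FORCE is the grip in N (left out, the last holds). Time passes only in rows, so rows that do not move let the fingers close. It gives the time, the measured TCP pose, the force and the opening at its end, in the units of the state.
- monitor.read_state(): the state, without advancing time (a new reading comes with each control period).
- vision.camera(name): name is "scene" or "top" or "wrist"; returns a dict with "color" (384x512x3 uint8, blue, green, red), "fx", "fy", "cx", "cy" (pixels), "distortion" ([k1, k2, p1, p2, k3] as OpenCV has them; the pictures are not rectified), "cam_to_world" (4x4, takes a point from camera to world coordinates); the wrist camera has in their place "tool_from_camera" (4x4, takes a point from camera to tool coordinates, whose origin is the TCP and whose axes are the flange's). Camera axes: x right, y down, z forward; pixel columns grow to the right and rows downward; lengths in mm; the calibration is good to about 2 mm. A picture is of the moment at which its call begins: read the wrist's pose just before it. There is no depth.
- order.sign_off(): hands the job in, once; it reports no verdict.
The state is a dict: "clock": time; "joints": joint angles; "qd": joint speeds; "effort": joint torques, N m; "eef_pos": TCP position; "eef_rot": TCP orientation; "wrist_force": force on the tool from outside, world axes, zero at the start; "moment": the same for the moment, N m; "finger_gap": finger opening in mm.
Only numpy, scipy, OpenCV 4.12 (cv2) and the standard library are available. Lean on these libraries where they do the work, as an engineer would, in place of code of your own. Each camera call takes 0.05 s, during which the arm holds its last target.

TASK

A green-and-white marker pen has been left lying across the two blue V rests of the stand. Take it off and lay it in the grey tray, then set the black bottom bracket (the bicycle axle bearing, lying on the bench) down gently on the stand in its place, one spindle end in each V and the thick barrel between them.

Things in the scene. Friction and masses are not known exactly. Their poses are not given: they have to be found in the camera images.
- marker_centre (a point): Centre of the marker pen, a white rod with a green cap, 135 mm long and 16 mm thick. Its own y axis runs along the pen. At the start it lies level across both V rests of the stand, roughly along the stand's y axis, its centre about 67 mm above the bench.
- bracket_centre (a point): Centre of the loose bottom bracket: a black barrel 35 mm in diameter and 68 mm long, with a thinner steel spindle 17 mm in diameter standing out of both ends, 112 mm overall, 0.17 to 0.35 kg. Its own y axis runs along the barrel and spindle; either end may point either way. At the start it lies on the bench with its centre 18 mm up; it can roll.
- stand_seat (a point): Seat of the fixed stand: where the centre of the seated bracket lies, midway between two blue V rests, 66 mm above the bench. y runs from rest to rest. Each V opens upward (90 degrees, mouth 45 mm wide, top 78 mm, bottom 54 mm above the bench) and spans 44 to 60 mm along y either side, leaving the barrel 10 mm play each end. In the gap: free down to the base board (90 x 160 mm, 12 mm high).
- tray_in (a point): Centre of the inner floor of the empty open grey tray, 4 mm above the bench. The tray is 140 mm (its x) by 180 mm (its y) outside, with walls 4 mm thick and rims 14 mm above the bench. It is fixed; its place and turn differ each time.
Not all that is in view belongs to the job. What is shaped like the part that bears bracket_centre but orange is not meant.

How it is judged (in metres and radians):
On the way, in this order (a step that is already met when the one before it is completed fails the run):
1. the marker lies in the grey tray, let go (x of marker_centre in the frame of tray_in between -0.065 and 0.065 m and y of marker_centre in the frame of tray_in between -0.085 and 0.085 m and z of marker_centre in the frame of tray_in below 0.02 m and contact force between the fingers and marker below 0.1 N and linear speed of marker below 0.02 m/s), for 0.2 s.
2. the bottom bracket rests in both V rests of the stand (x of bracket_centre in the frame of stand_seat between -0.01 and 0.01 m and y of bracket_centre in the frame of stand_seat between -0.015 and 0.015 m and z of bracket_centre in the frame of stand_seat between -0.008 and 0.006 m and angle between the y axis of bracket_centre and the y axis of stand_seat, either way round below 0.17 rad), for 0.2 s.
At the end, for the whole second after the job is handed in: The marker lies at rest in the grey tray (centre under 20 mm above its floor). The bottom bracket rests on the stand: centre within 10 mm across, 15 mm along, 8 mm below to 6 mm above the seat, axis within 10 degrees of the stand's y. Both let go and still (all of step 2 and x of marker_centre in the frame of tray_in between -0.065 and 0.065 m and y of marker_centre in the frame of tray_in between -0.085 and 0.085 m and z of marker_centre in the frame of tray_in below 0.02 m and linear speed of each of marker, bracket below 0.02 m/s); the robot touches nothing.
It fails at once if the bracket is rammed onto the stand (contact force between bracket and stand above 60 N).
It fails at once if the bracket is dropped from about 20 mm or more, instead of being set down (linear speed of bracket above 0.6 m/s and contact force between the fingers and bracket below 0.1 N).
It also fails if it takes over 61 s, if anything falls off the work surface, if the arm or the gripper's body presses on something with over 40 N, if the wrist force passes 120 N, or if a joint passes its speed limit or range.

## Working session

There is one attempt and no reset: what is moved stays moved. The work goes in short steps, Python scripts to look and compute and a shell command to move; the robot and the scene stay as the last step left them, time stands still between calls to the robot, and variables do not carry over. Pictures are saved under pics/ and viewed, and the job is handed in when it is done.

```bash
ls; mkdir -p pics
python3 - <<'E'
from cell import monitor, vision, order, manip
import cv2
print(monitor.read_state()); print(manip.grasp_offset)
for n in ["scene","top"]:
    c=vision.camera(n); cv2.imwrite(f"pics/{n}0.png",c["color"])
    print(n,c["fx"],c["fy"],c["cx"],c["cy"],c["distortion"],c["cam_to_world"])
c=vision.camera("wrist");cv2.imwrite("pics/wrist0.png",c["color"]);print(c["fx"],c["tool_from_camera"])
E
```

```text
pics
{'clock': 0.0, 'joints': array([-1.23161533e+00,  3.00466461e-01,  1.52158305e+00, -1.39635342e-05,
        1.32073749e+00, -6.65615225e-02]), 'qd': array([ 0.00012857, -0.00028201,  0.00042675,  0.00121708, -0.00014405,
        0.00024868]), 'effort': array([-9.12296559e-05, -5.31805158e+01, -3.52738166e+01,  7.08310073e-02,
        2.43772828e-02, -9.96318317e-05]), 'eef_pos': array([ 217.00752068, -505.08028084,  204.88805676]), 'eef_rot': array([-3.14040005e+00, -6.59437307e-05,  4.05745944e-01]), 'wrist_force': array([-1.2290957 , -0.20154035, -0.60438593]), 'moment': array([ 0.03144254, -0.01478293, -0.00984891]), 'finger_gap': 94.10418223204731}
18.8
scene 462.3059668512623 462.3059668512623 259.0341315916253 182.00064547648998 [-0.02414612  0.          0.          0.          0.        ] [[-8.50289575e-01 -3.73559324e-01  3.70757428e-01  5.41122700e+01]
 [-5.26226743e-01  6.16314387e-01 -5.85868579e-01  7.11518098e+02]
 [-9.64646659e-03 -6.93260419e-01 -7.20622604e-01  8.94878896e+02]
 [ 0.00000000e+00  0.00000000e+00  0.00000000e+00  1.00000000e+00]]
top 395.1443478731329 395.1443478731329 252.40041946912402 195.49295723943894 [-0.00347728  0.          0.          0.          0.        ] [[-1.24129298e-02 -9.95168080e-01  9.73982148e-02  3.65654022e+02]
 [-9.99702532e-01  1.43963185e-02  1.96874170e-02  1.79812398e+01]
 [-2.09944647e-02 -9.71248634e-02 -9.95050749e-01  9.68459929e+02]
 [ 0.00000000e+00  0.00000000e+00  0.00000000e+00  1.00000000e+00]]
310.782285303096 [[-8.40415334e-04 -9.73808473e-01 -2.27368315e-01  6.47276811e+01]
 [ 9.99999066e-01 -5.73371813e-04 -1.24054321e-03  1.50547849e+00]
 [ 1.07768490e-03 -2.27369145e-01  9.73808046e-01 -1.79203074e+02]
 [ 0.00000000e+00  0.00000000e+00  0.00000000e+00  1.00000000e+00]]
```

View pics/scene0.png

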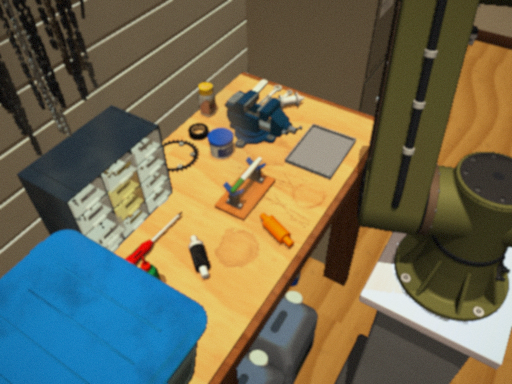

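View pics/top0.png

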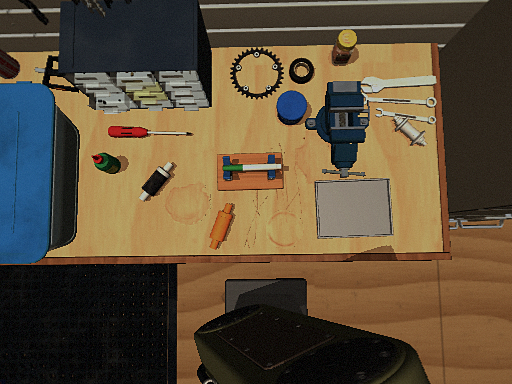

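The candidates in the top view are the black bracket at (157,181), the orange look-alike at (222,226), and the steel or white hub at (410,130). The marker on the stand is at (252,168) and the grey tray at (353,208). I choose the black one for the bracket and will check it in close crops.

Run:
```python
import cv2
im=cv2.imread("pics/top0.png")
a=cv2.resize(im[150:214,125:195],None,fx=6,fy=6,interpolation=cv2.INTER_CUBIC)
b=cv2.resize(im[145:197,210:292],None,fx=8,fy=8,interpolation=cv2.INTER_CUBIC)
c=cv2.resize(im[172:244,306:402],None,fx=6,fy=6,interpolation=cv2.INTER_CUBIC)
for n,i in zip("abc",(a,b,c)): cv2.imwrite(f"pics/top0{n}.png",i)
```

```text
(no output)
```

View pics/top0a.png

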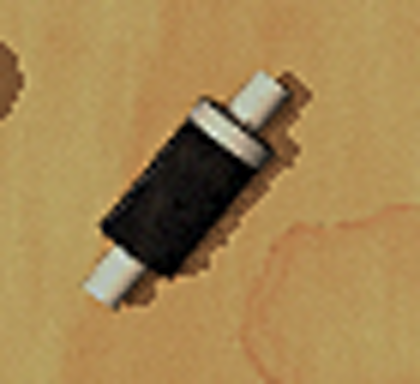

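View pics/top0b.png

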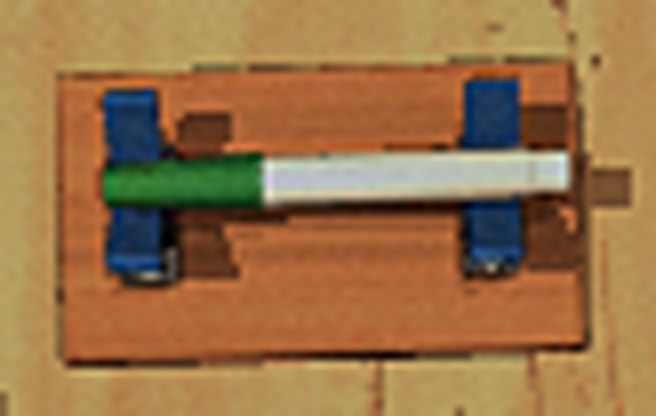

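View pics/top0c.png

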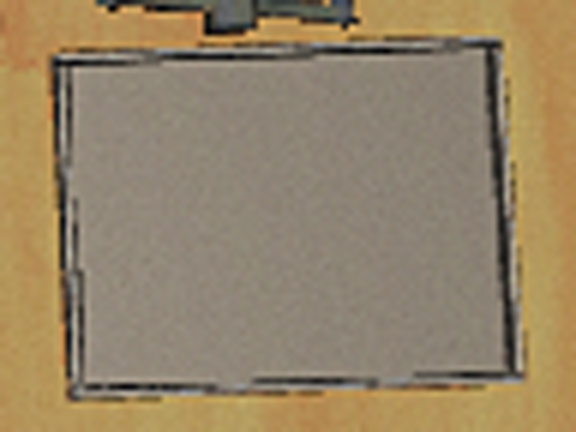

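```bash
cat > h.py <<'E'
from cell import monitor, vision, order, manip
import numpy as np, cv2
from scipy.spatial.transform import Rotation as R
def ray(c,uv,T=None):
    K=np.array([[c["fx"],0,c["cx"]],[0,c["fy"],c["cy"]],[0,0,1]])
    p=cv2.undistortPoints(np.array(uv,float).reshape(-1,1,2),K,np.array(c["distortion"])).reshape(-1,2)
    T=np.array(c["cam_to_world"]) if T is None else T
    d=np.c_[p,np.ones(len(p))]@T[:3,:3].T
    return T[:3,3],d
def onz(c,uv,z,T=None):
    o,d=ray(c,uv,T); return o+d*((z-o[2])/d[:,2])[:,None]
def proj(c,P,T=None):
    K=np.array([[c["fx"],0,c["cx"]],[0,c["fy"],c["cy"]],[0,0,1]])
    T=np.array(c["cam_to_world"]) if T is None else T
    Q=np.linalg.inv(T); r=cv2.Rodrigues(Q[:3,:3])[0]
    return cv2.projectPoints(np.array(P,float).reshape(-1,1,3),r,Q[:3,3],K,np.array(c["distortion"]))[0].reshape(-1,2)
def crop(uv,x0,y0,f): 
    uv=np.array(uv,float); return (uv+.5)/f-.5+[x0,y0]
def toolT(s):
    T=np.eye(4);T[:3,:3]=R.from_euler('xyz',s["eef_rot"]).as_matrix();T[:3,3]=s["eef_pos"];return T
def wristpic(name):
    s=monitor.read_state();c=vision.camera("wrist");cv2.imwrite(name,c["color"])
    return s,c,toolT(s)@np.array(c["tool_from_camera"])
E
python3 - <<'E'
from h import *
c=vision.camera("top")
def show(n,uv,x0,y0,f,z):
    P=onz(c,crop(uv,x0,y0,f),z); print(n,P.round(1).tolist(),"mean",P.mean(0).round(1)); 
    for i in range(len(P)-1): v=P[i+1]-P[i]; print("  len",np.linalg.norm(v).round(1),"ang",np.degrees(np.arctan2(v[1],v[0])).round(1))
show("brk",[(277,82),(100,298)],125,150,6,18)
show("board",[(58,75),(572,60),(588,345),(65,362)],210,145,8,12)
show("Vtops",[(131,90),(135,270),(492,272),(492,80)],210,145,8,78)
show("marker",[(104,187),(571,170)],210,145,8,67)
show("tray",[(53,57),(498,40),(522,378),(72,397)],306,172,6,14)
E
```

```text
brk [[540.9, 235.7, 18.0], [453.4, 307.0, 18.0]] mean [497.1 271.4  18. ]
  len 112.9 ang 140.8
board [[563.4, 123.3, 12.0], [565.4, -34.8, 12.0], [477.3, -38.0, 12.0], [474.4, 121.5, 12.0]] mean [520.1  43.   12. ]
  len 158.1 ang -89.3
  len 88.2 ang -178.0
  len 159.4 ang 91.0
Vtops [[545.0, 95.1, 78.0], [493.0, 94.3, 78.0], [490.8, -7.3, 78.0], [546.2, -8.2, 78.0]] mean [518.8  43.5  78. ]
  len 52.0 ang -179.1
  len 101.6 ang -91.2
  len 55.3 ang -1.0
marker [[518.9, 104.0, 67.0], [521.7, -30.9, 67.0]] mean [520.3  36.6  67. ]
  len 134.9 ang -88.8
tray [[492.1, -114.2, 14.0], [496.3, -293.4, 14.0], [360.5, -296.7, 14.0], [355.2, -118.0, 14.0]] mean [ 426.  -205.6   14. ]
  len 179.3 ang -88.7
  len 135.8 ang -178.6
  len 178.8 ang 91.7
```

```bash
python3 -m jog '[[3.8,-2.93,0,0,0,0,100],[3.8,-2.93,0,0,0,0,100],[3.8,-2.93,0,0,0,0,100],[3.8,-2.93,0,0,0,0,100],[3.8,-2.93,0,0,0,0,100],[3.8,-2.93,0,0,0,0,100],[3.8,-2.93,0,0,0,0,100]]' 25
```

```text
clock: 0.9
eef_pos: [381.0, -210.1, 205.6]
eef_rot: [3.141, -0.0, 0.406]
wrist_force: [-0.0, -0.8, 0.2]
finger_gap: 93.9
```

```bash
python3 -m jog '[[3.8,-2.93,0,0,0,0,100],[3.8,-2.93,0,0,0,0,100],[3.8,-2.93,0,0,0,0,100],[3.8,-2.93,0,0,0,0,100],[3.8,-2.93,0,0,0,0,100],[3.8,-2.93,0,0,0,0,100]]'
```

```text
clock: 1.5
eef_pos: [521.2, 41.7, 205.4]
eef_rot: [3.142, 0.0, 0.406]
wrist_force: [0.7, -0.7, 1.3]
finger_gap: 94.1
```

```bash
python3 -m jog '[[0,0,0,0,0,-0.148,100],[0,0,0,0,0,-0.148,100],[0,0,0,0,0,-0.148,100],[0,0,0,0,0,-0.148,100],[0,0,0,0,0,-0.148,100],[0,0,0,0,0,-0.148,100],[0,0,0,0,0,-0.148,100],[0,0,0,0,0,-0.148,100]]'; python3 -m jog '[[0,0,0,0,0,0,100],[0,0,0,0,0,0,100]]'
python3 - <<'E'
from h import *
s,c,T=wristpic("pics/w1.png"); print(s)
cv2.imwrite("pics/w1.png",cv2.resize(c["color"],None,fx=1.5,fy=1.5,interpolation=cv2.INTER_CUBIC))
E
```

```text
clock: 2.3
eef_pos: [520.6, 39.6, 205.3]
eef_rot: [-3.141, -0.0, 1.596]
wrist_force: [-0.0, 0.2, 0.2]
finger_gap: 94.1
clock: 2.5
eef_pos: [520.6, 39.6, 205.4]
eef_rot: [-3.141, 0.0, 1.585]
wrist_force: [0.2, -0.5, 0.1]
finger_gap: 94.5
{'clock': 2.5, 'joints': array([ 5.85763529e-03,  2.37913631e-01,  1.59970981e+00, -1.28418674e-05,
        1.30412559e+00, -8.61359969e-03]), 'qd': array([-0.0023376 ,  0.00012323, -0.00021919, -0.00138379,  0.00044295,
        0.00556567]), 'effort': array([ 4.35578128e-03, -4.93339777e+01, -3.50667787e+01,  7.01642269e-02,
        1.94727554e-02, -4.82683852e-01]), 'eef_pos': array([520.58777632,  39.64672345, 205.37011358]), 'eef_rot': array([-3.14143618e+00,  1.10400096e-05,  1.58527095e+00]), 'wrist_force': array([ 0.17011986, -0.47463896,  0.05209884]), 'moment': array([-0.05738578, -0.05266348,  0.02106733]), 'finger_gap': 94.52948323110797}
```

View pics/w1.png

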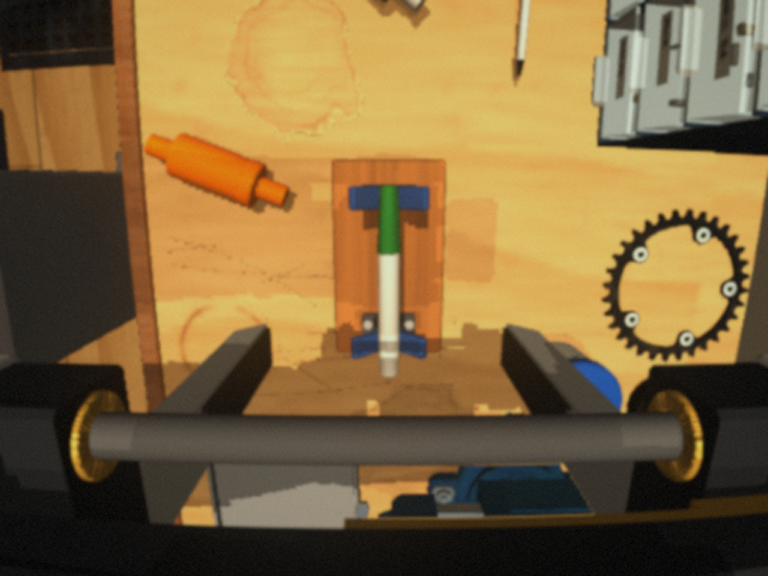

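The wrist view shows the stand square to the jaws, with the pen running from (390,185) to (389,377) and the V rests at about rows 197 and 345. I'll cross-check those positions against the top view.

Run:
```python
from h import *
s,c,T=wristpic("pics/w1b.png")
print(onz(c,crop([(390,185),(389,377)],0,0,1.5),67,T).round(1))
print(onz(c,crop([(332,160),(445,160),(442,352),(335,352)],0,0,1.5),12,T).round(1))
print(onz(c,crop([(349,187),(430,187),(427,337),(352,337)],0,0,1.5),78,T).round(1))
```

```text
[[522.  101.3  67. ]
 [523.4 -36.1  67. ]]
[[477.1 119.6  12. ]
 [564.8 120.8  12. ]
 [568.7 -36.8  12. ]
 [477.9 -38.1  12. ]]
[[495.5  99.8  78. ]
 [547.7 100.5  78. ]
 [549.1  -1.1  78. ]
 [497.2  -1.9  78. ]]
```

```bash
python3 -m jog '[[-0.3,0.1,3,0,0,0,100],[0,0,4,0,0,0,80],[0,0,4,0,0,0,70],[0,0,3,0,0,0,60],[0,0,1.7,0,0,0,60],[0,0,0,0,0,0,60]]' 25; python3 -m jog '[[0,0,0,0,0,0,0],[0,0,0,0,0,0,0],[0,0,0,0,0,0,0],[0,0,0,0,0,0,0],[0,0,0,0,0,0,0],[0,0,0,0,0,0,0]]' 25
```

```text
clock: 3.2
eef_pos: [520.4, 36.6, 46.3]
eef_rot: [-3.137, -0.0, 1.588]
wrist_force: [-0.5, 0.2, 0.5]
finger_gap: 58.1
clock: 3.8
eef_pos: [522.1, 36.7, 48.8]
eef_rot: [3.14, -0.0, 1.59]
wrist_force: [1.2, -0.2, 0.8]
finger_gap: 14.6
```

```bash
python3 -m jog '[[0,0,-2,0,0,0,0],[0,0,-3,0,0,0,0],[0,0,-3.5,0,0,0,0],[0,0,-3.5,0,0,0,0],[0,-4,0,0,0,0,0],[0,-4,0,0,0,0,0],[0,-4.1,0,0,0,0,0]]'; python3 -m jog '[[-3,0,0,0,0,0,0],[-3,0,0,0,0,0,0],[-3,0,0,0,0,0,0],[-3,0,0,0,0,0,0],[-3.1,0,0,0,0,0,0],[-3.1,0,0,0,0,0,0],[-3,0,0,0,0,0,0],[-3,0,0,0,0,0,0]]'; python3 -m jog '[[0,0,0,0,0,0,0],[0,0,0,0,0,0,0]]'
python3 - <<'E'
from h import *
c=vision.camera("scene"); cv2.imwrite("pics/s2.png",cv2.resize(c["color"],None,fx=1.5,fy=1.5))
E
```

```text
clock: 4.5
eef_pos: [399.2, 34.3, 168.3]
eef_rot: [3.142, 0.0, 1.59]
wrist_force: [0.7, 0.5, 1.1]
finger_gap: 14.7
clock: 5.3
eef_pos: [405.1, -208.9, 168.5]
eef_rot: [3.142, 0.0, 1.59]
wrist_force: [0.1, 0.4, 0.1]
finger_gap: 14.9
clock: 5.5
eef_pos: [405.0, -207.6, 168.2]
eef_rot: [-3.141, -0.0, 1.589]
wrist_force: [0.0, -0.4, -0.4]
finger_gap: 14.8
```

View pics/s2.png

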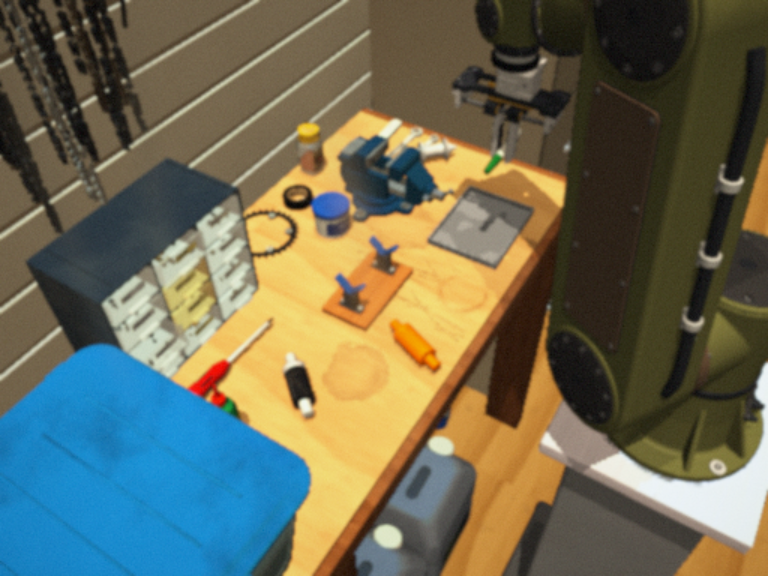

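The pen is in the grip above the tray, with its green end at (493,163), and the stand is empty. I'll lower it now.

```bash
python3 -m jog '[[0,0,3,0,0,0,0],[0,0,3.5,0,0,0,0],[0,0,3.5,0,0,0,0],[0,0,3,0,0,0,0],[0,0,2,0,0,0,0],[0,0,0.5,0,0,0,0],[0,0,0.4,0,0,0,0],[0,0,0,0,0,0,0]]'; python3 -m jog '[[0,0,0,0,0,0,30],[0,0,0,0,0,0,30],[0,0,0,0,0,0,30],[0,0,0,0,0,0,30]]'; python3 -m jog '[[0,0,-1,0,0,0,30],[0,0,-2,0,0,0,30],[0,0,-4,0,0,0,40],[0,0,-4,0,0,0,60],[0,0,-4,0,0,0,100],[0,0,0,0,0,0,100]]'
python3 - <<'E'
from h import *
s,c,T=wristpic("pics/w3.png"); print(s["eef_pos"])
cv2.imwrite("pics/w3.png",cv2.resize(c["color"],None,fx=1.5,fy=1.5))
E
```

```text
clock: 6.35
eef_pos: [405.7, -207.4, 10.1]
eef_rot: [3.141, 0.0, 1.59]
wrist_force: [-0.2, -0.1, -0.8]
finger_gap: 14.7
clock: 6.75
eef_pos: [405.4, -207.7, 9.7]
eef_rot: [3.141, 0.0, 1.59]
wrist_force: [-0.2, -0.2, 0.1]
finger_gap: 28.3
clock: 7.35
eef_pos: [407.0, -208.6, 165.0]
eef_rot: [3.134, 0.005, 1.59]
wrist_force: [0.3, -1.3, -0.5]
finger_gap: 56.8
[ 407.02398657 -208.61775046  164.96222259]
```

View pics/w3.png

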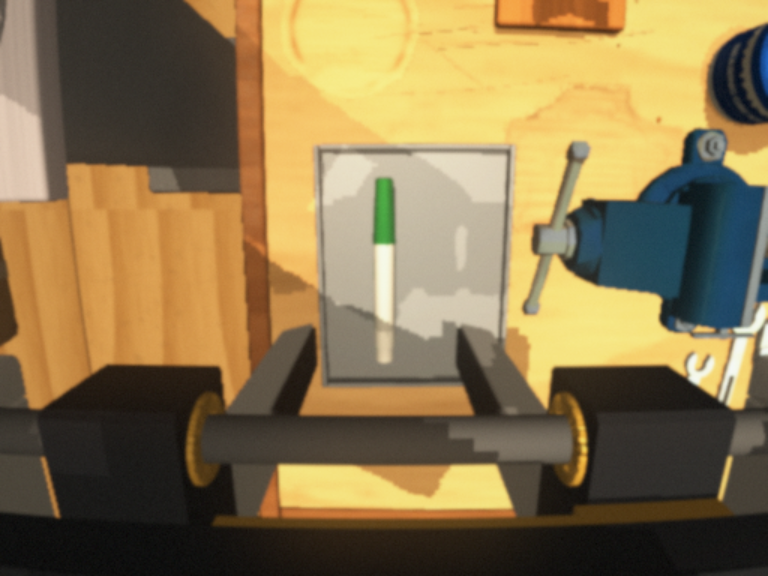

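The pen lies in the tray, from (384,178) to (384,362), well inside the walls. Next is the bracket.

```bash
python3 -m jog '[[4.3,0.9,-1,0,0,0,100],[4.35,0.9,-1,0,0,0,100],[4.35,0.9,-1,0,0,0,100],[4.35,0.9,-1,0,0,0,100],[4.35,0.9,0,0,0,0,100],[4.35,0.9,0,0,0,0,100],[4.35,0.9,0,0,0,0,100],[4.35,0.9,0,0,0,0,100]]'; python3 -m jog '[[4.35,0.9,0,0,0,0,100],[4.35,0.9,0,0,0,0,100],[4.35,0.9,0,0,0,0,100]]'; python3 -m jog '[[0,0,0,0,0,-0.1445,100],[0,0,0,0,0,-0.1445,100],[0,0,0,0,0,-0.1445,100],[0,0,0,0,0,-0.1445,100],[0,0,0,0,0,-0.1445,100],[0,0,0,0,0,-0.1445,100],[0,0,0,0,0,0,100],[0,0,0,0,0,0,100]]'
python3 - <<'E'
from h import *
s,c,T=wristpic("pics/w4.png"); print(s["eef_pos"],s["eef_rot"])
cv2.imwrite("pics/w4.png",cv2.resize(c["color"],None,fx=1.5,fy=1.5))
E
```

```text
clock: 8.2
eef_pos: [470.2, 143.0, 198.5]
eef_rot: [-3.14, 0.0, 1.59]
wrist_force: [0.3, -1.2, 0.4]
finger_gap: 93.9
clock: 8.5
eef_pos: [494.8, 274.0, 198.3]
eef_rot: [-3.14, 0.001, 1.59]
wrist_force: [1.2, 0.5, 0.7]
finger_gap: 93.7
clock: 9.3
eef_pos: [495.0, 272.1, 198.7]
eef_rot: [-3.14, -0.001, 2.452]
wrist_force: [-0.8, 0.3, -1.0]
finger_gap: 94.0
[494.95370057 272.05637662 198.72698509] [-3.14042248e+00 -5.29670901e-04  2.45236486e+00]
```

View pics/w4.png

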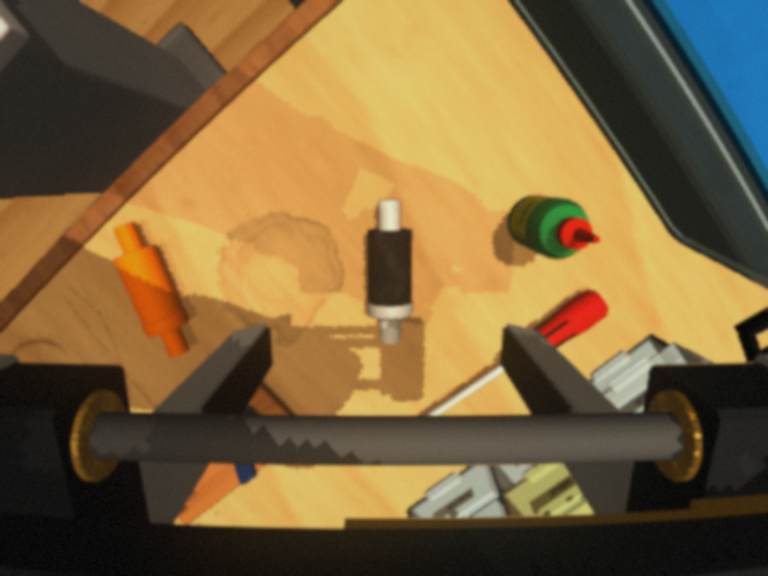

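Run:
```python
from h import *
s,c,T=wristpic("pics/w4b.png")
print(onz(c,crop([(388,200),(389.5,344)],0,0,1.5),17.5,T).round(1))
Ti=np.linalg.inv(toolT(s))
for z in (40,80): 
    P=onz(c,crop([(580,232),(597,238)],0,0,1.5),z,T); print("bottle",z,P.round(),(P@Ti[:3,:3].T+Ti[:3,3]).round())
ct=vision.camera("top")
for z in (0,50,100,150):
    P=onz(ct,[(150,108),(205,105),(78,200)],z); print("drawer,crate",z,P.round().tolist())
    P=onz(ct,[(103,160),(96,157)],z);print("bottle top",P.round().tolist())
```

```text
[[455.8 304.5  17.5]
 [545.9 231.9  17.5]]
bottle 40 [[562. 400.  40.]
 [574. 407.  40.]] [[ 29. 141. 159.]
 [ 25. 155. 159.]]
bottle 80 [[548. 389.  80.]
 [559. 396.  80.]] [[ 33. 124. 119.]
 [ 30. 136. 119.]]
drawer,crate 0 [[687.0, 294.0, 0.0], [692.0, 154.0, 0.0], [455.0, 471.0, 0.0]]
bottle top [[555.0, 411.0, 0.0], [563.0, 428.0, 0.0]]
drawer,crate 50 [[670.0, 280.0, 50.0], [675.0, 147.0, 50.0], [451.0, 447.0, 50.0]]
bottle top [[545.0, 390.0, 50.0], [553.0, 407.0, 50.0]]
drawer,crate 100 [[654.0, 265.0, 100.0], [658.0, 140.0, 100.0], [446.0, 424.0, 100.0]]
bottle top [[536.0, 370.0, 100.0], [543.0, 386.0, 100.0]]
drawer,crate 150 [[637.0, 251.0, 150.0], [641.0, 133.0, 150.0], [442.0, 401.0, 150.0]]
bottle top [[526.0, 350.0, 150.0], [533.0, 365.0, 150.0]]
```

```bash
python3 -m jog '[[-0.4,0.1,3,0,0,0,100],[0,0,4,0,0,0,100],[0,0,4,0,0,0,100],[0,0,4,0,0,0,100],[0,0,2.5,0,0,0,100],[0,0,1.5,0,0,0,100],[0,0,0.5,0,0,0,100],[0,0,0,0,0,0,100]]' 30; python3 -m jog '[[0,0,0,0,0,0,100]]'
```

```text
clock: 10.25
eef_pos: [499.2, 270.6, 4.8]
eef_rot: [3.141, 0.0, 2.456]
wrist_force: [0.0, -1.2, -0.2]
finger_gap: 94.1
clock: 10.35
eef_pos: [499.6, 270.8, 5.8]
eef_rot: [3.14, 0.001, 2.456]
wrist_force: [0.2, -0.7, 0.3]
finger_gap: 93.9
```

```bash
python3 -m jog '[[0,0,0.3,0,0,0,60],[0,0,0,0,0,0,50],[0,0,0,0,0,0,45],[0,0,0,0,0,0,40],[0,0,0,0,0,0,35],[0,0,0,0,0,0,30],[0,0,0,0,0,0,20],[0,0,0,0,0,0,20]]' 30; python3 -m jog '[[0,0,0,0,0,0,20],[0,0,0,0,0,0,20]]' 30;  python3 -m jog '[[0,0,-1,0,0,0,20],[0,0,-3,0,0,0,20],[0,0,-4,0,0,0,20],[0,0,-4,0,0,0,20],[0,0,-2,0,0,0,20],[0,0,0,0,0,0,20],[0,0,0,0,0,0,20]]'
python3 - <<'E'
from h import *
s,c,T=wristpic("pics/w5.png"); print(s["eef_pos"],s["eef_rot"])
cv2.imwrite("pics/w5.png",cv2.resize(c["color"],None,fx=1.5,fy=1.5))
E
```

```text
clock: 11.15
eef_pos: [499.0, 270.5, 1.5]
eef_rot: [3.141, 0.0, 2.457]
wrist_force: [1.1, 0.5, -1.0]
finger_gap: 34.6
clock: 11.35
eef_pos: [499.0, 270.5, 1.5]
eef_rot: [3.141, 0.0, 2.457]
wrist_force: [0.9, 1.1, -0.4]
finger_gap: 34.5
clock: 12.05
eef_pos: [498.6, 270.3, 140.8]
eef_rot: [-3.141, -0.0, 2.457]
wrist_force: [-0.3, -0.4, -2.8]
finger_gap: 34.5
[498.56127818 270.25928527 140.83274322] [-3.14097952e+00 -2.85840553e-04  2.45677411e+00]
```

View pics/w5.png

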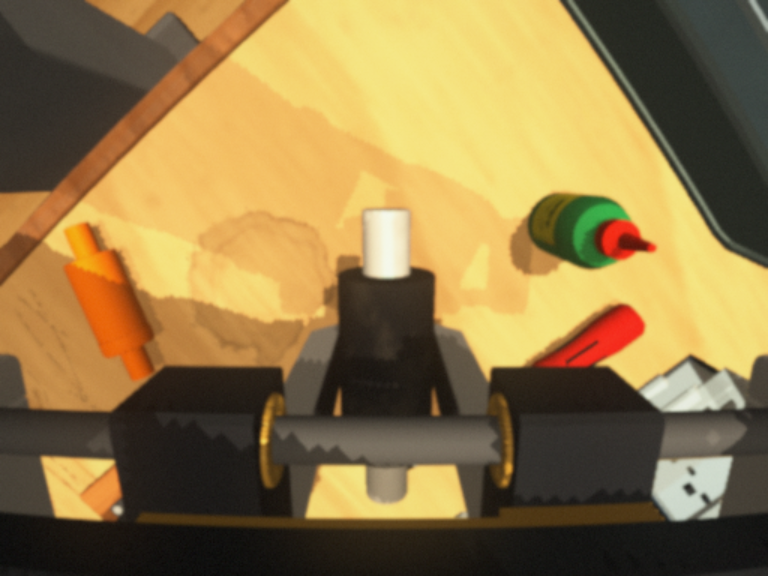

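Run:
```python
from h import *
c=vision.camera("wrist"); T=np.array(c["tool_from_camera"])
# tip top edge: front end face visible? use z=-16 (axis) and -24.5 (top edge)
for z in (-16,-24.5): print(z,onz(c,crop([(386,209),(387,500),(386,277)],0,0,1.5),z,T).round(1).tolist())
```

```text
-16 [[55.1, -1.2, -16.0], [-62.0, -0.9, -16.0], [31.0, -1.3, -16.0]]
-24.5 [[55.5, -1.2, -24.5], [-55.4, -1.0, -24.5], [32.7, -1.3, -24.5]]
```

```bash
python3 -m jog '[[-2,-2,-1,0,0,0,20],[-2.7,-2.7,-1,0,0,0,20],[-2.8,-2.8,0,0,0,0,20],[-2.8,-2.8,0,0,0,0,20],[-2.7,-2.7,0,0,0,0,20],[-2,-2,0,0,0,0,20],[-1.2,-1.2,0,0,0,0,20]]'; python3 -m jog '[[0,0,0,0,0,0.145,20],[0,0,0,0,0,0.145,20],[0,0,0,0,0,0.145,20],[0,0,0,0,0,0.145,20],[0,0,0,0,0,0.145,20],[0,0,0,0,0,0.145,20],[0,0,0,0,0,0,20],[0,0,0,0,0,0,20]]'
python3 - <<'E'
from h import *
s,c,T=wristpic("pics/w6.png"); print(s["eef_pos"],s["eef_rot"],s["wrist_force"])
cv2.imwrite("pics/w6.png",cv2.resize(c["color"],None,fx=1.5,fy=1.5))
E
```

```text
clock: 12.85
eef_pos: [521.5, 40.4, 160.0]
eef_rot: [-3.14, -0.002, 2.455]
wrist_force: [0.5, -0.3, -2.1]
finger_gap: 34.2
clock: 13.65
eef_pos: [521.6, 42.5, 160.5]
eef_rot: [-3.14, -0.0, 1.591]
wrist_force: [-0.8, -0.8, -1.7]
finger_gap: 34.5
[521.58867215  42.49966378 160.51668906] [-3.13991201e+00 -1.32825387e-05  1.59120966e+00] [-0.76577418 -0.80992993 -1.73985691]
```

View pics/w6.png

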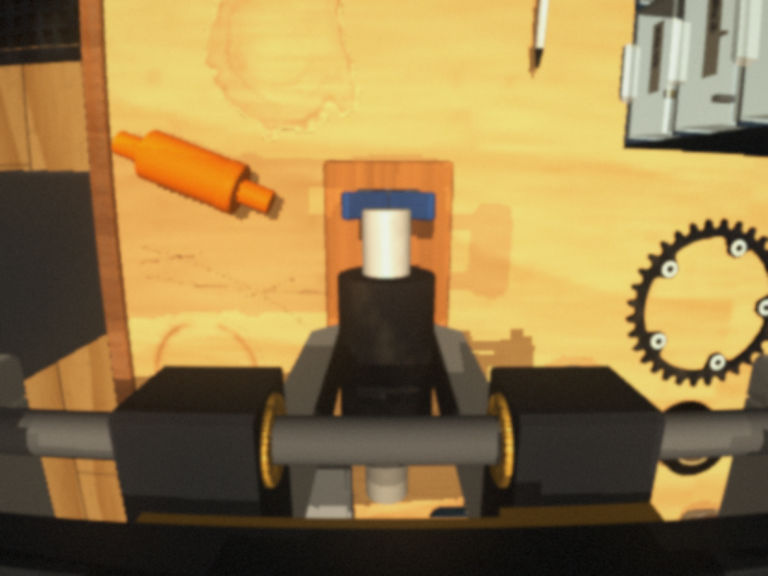

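Run:
```python
from h import *
s=monitor.read_state();c=vision.camera("wrist"); T=np.array(c["tool_from_camera"]); W=toolT(s)
Ti=np.linalg.inv(W)
for z,uv in ((78,[(342,192),(434,192),(388,192),(388,218)]),(12,[(324,161),(453,161)])):
    P=onz(c,crop(uv,0,0,1.5),z,W@T); print(P.round(1).tolist(),(P@Ti[:3,:3].T+Ti[:3,3]).round(1).tolist())
```

```text
[[495.8, 100.3, 78.0], [546.6, 101.3, 78.0], [521.2, 100.7, 78.0], [521.5, 86.4, 78.0]] [[58.3, -24.6, 82.8], [58.2, 26.2, 82.7], [58.2, 0.8, 82.8], [43.9, 0.8, 82.8]]
[[477.2, 119.5, 12.0], [565.4, 121.2, 12.0]] [[77.9, -42.8, 148.8], [77.8, 45.4, 148.7]]
```

```bash
python3 -m jog '[[-0.1,0.1,1.5,0,0,0,20],[0,0,2,0,0,0,20],[0,0,2,0,0,0,20],[0,0,2,0,0,0,20],[0,0,1,0,0,0,20],[0,0,0.5,0,0,0,20],[0,0,0,0,0,0,20]]'; python3 -m jog '[[0,0,0.3,0,0,0,20],[0,0,0.3,0,0,0,20],[0,0,0.3,0,0,0,20],[0,0,0.2,0,0,0,20],[0,0,0.2,0,0,0,20],[0,0,0.1,0,0,0,20],[0,0,0,0,0,0,20]]'; python3 -m jog '[[0,0,0,0,0,0,20]]'
```

```text
clock: 14.45
eef_pos: [523.0, 41.5, 71.4]
eef_rot: [-3.141, -0.0, 1.588]
wrist_force: [-0.0, -0.6, -0.9]
finger_gap: 34.4
clock: 15.15
eef_pos: [522.9, 41.5, 57.3]
eef_rot: [-3.141, -0.0, 1.587]
wrist_force: [-0.3, -0.4, -1.8]
finger_gap: 34.4
clock: 15.25
eef_pos: [523.0, 41.5, 57.5]
eef_rot: [3.141, 0.0, 1.587]
wrist_force: [0.0, -0.1, -1.8]
finger_gap: 34.0
```

```bash
python3 -m jog '[[0,0,0.1,0,0,0,20],[0,0,0.1,0,0,0,20],[0,0,0.1,0,0,0,20],[0,0,0.1,0,0,0,20],[0,0,0,0,0,0,20]]'; python3 -m jog '[[0,0,0.1,0,0,0,20],[0,0,0,0,0,0,20]]';python3 -m jog '[[0,0,0.1,0,0,0,20],[0,0,0,0,0,0,20]]'; python3 -m jog '[[0,0,0.1,0,0,0,20],[0,0,0,0,0,0,20]]'
```

```text
clock: 15.75
eef_pos: [522.9, 41.5, 53.3]
eef_rot: [-3.141, -0.0, 1.587]
wrist_force: [-0.1, 0.3, -2.2]
finger_gap: 34.3
clock: 15.95
eef_pos: [522.9, 41.5, 52.3]
eef_rot: [-3.141, -0.0, 1.587]
wrist_force: [0.3, -0.5, -2.2]
finger_gap: 34.2
clock: 16.15
eef_pos: [522.9, 41.5, 51.3]
eef_rot: [-3.141, -0.0, 1.587]
wrist_force: [0.3, -0.1, -2.0]
finger_gap: 34.2
clock: 16.35
eef_pos: [523.0, 41.5, 50.7]
eef_rot: [3.141, -0.0, 1.587]
wrist_force: [-0.8, -0.6, 1.7]
finger_gap: 34.7
```

```bash
python3 -m jog '[[0,0,0.05,0,0,0,20],[0,0,0,0,0,0,20]]'
python3 - <<'E'
from h import *
c=vision.camera("scene"); cv2.imwrite("pics/s7.png",cv2.resize(c["color"][70:250,160:400],None,fx=3,fy=3,interpolation=cv2.INTER_CUBIC))
E
```

```text
clock: 16.55
eef_pos: [523.1, 41.5, 50.6]
eef_rot: [3.141, 0.0, 1.587]
wrist_force: [-3.1, 0.3, 8.4]
finger_gap: 33.9
```

View pics/s7.png

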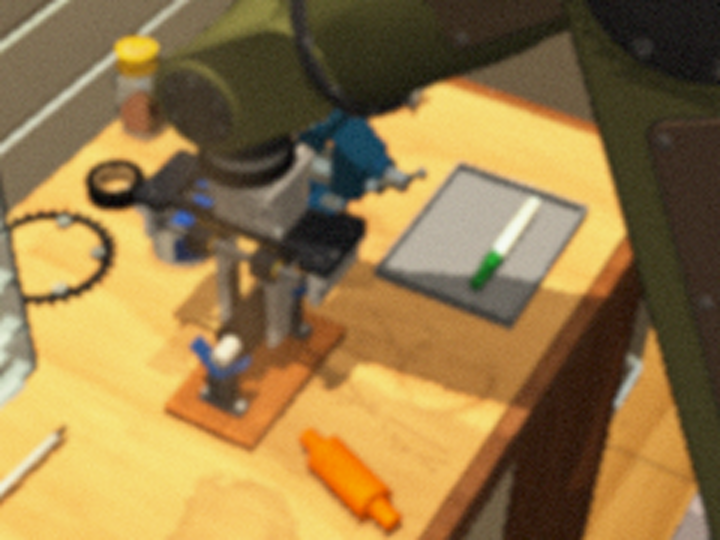

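The near spindle end sits in its V at (228,350), and the pen is in the tray. Contact showed at TCP z≈50.7, where seating was expected. I'll let go now.

```bash
python3 -m jog '[[0,-0.05,0,0,0,0,30],[0,0,0,0,0,0,40],[0,0,0,0,0,0,48],[0,0,0,0,0,0,55],[0,0,0,0,0,0,60],[0,0,0,0,0,0,60],[0,0,0,0,0,0,60]]'; python3 -m jog '[[0,0,-1,0,0,0,60],[0,0,-2,0,0,0,60],[0,0,-4,0,0,0,60],[0,0,-4,0,0,0,60],[0,0,-4,0,0,0,60],[0,0,0,0,0,0,100],[0,0,0,0,0,0,100]]'
python3 - <<'E'
from h import *
s,c,T=wristpic("pics/w8.png"); print(s["eef_pos"],s["eef_rot"])
cv2.imwrite("pics/w8.png",cv2.resize(c["color"],None,fx=1.5,fy=1.5))
E
```

```text
clock: 17.3
eef_pos: [522.5, 41.5, 49.9]
eef_rot: [-3.142, 0.0, 1.587]
wrist_force: [0.3, -0.9, -0.4]
finger_gap: 56.5
clock: 18.0
eef_pos: [522.5, 41.5, 200.8]
eef_rot: [3.14, -0.0, 1.587]
wrist_force: [-0.8, -1.1, -0.5]
finger_gap: 69.0
[522.53371241  41.52436454 200.75156014] [ 3.13996947e+00 -1.90330514e-05  1.58681728e+00]
```

View pics/w8.png

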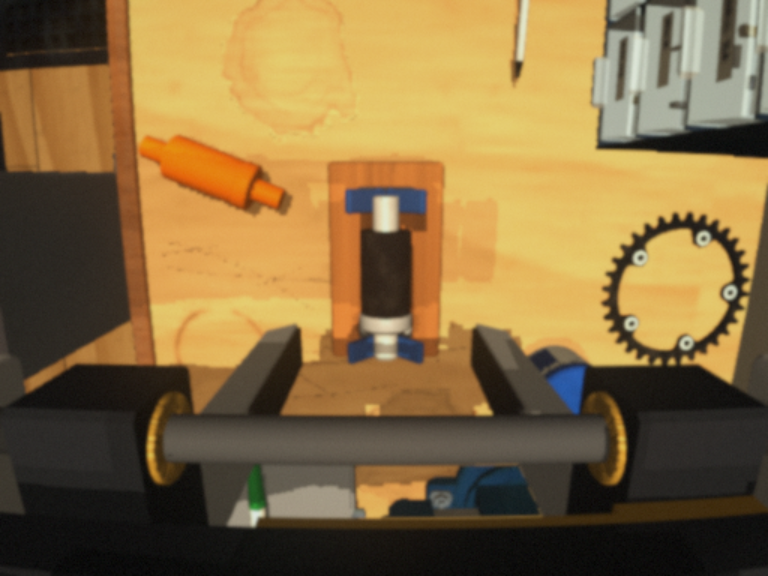

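Both spindle ends sit in the V rests at (386,197) and (386,357), with the barrel between them. I'll move the arm clear for a final check from the top camera.

```bash
python3 -m jog '[[0,0,-3,0,0,0,100],[0,-4,-3,0,0,0,100],[0,-4,0,0,0,0,100],[0,-4,0,0,0,0,100],[0,-4,0,0,0,0,100],[0,0,0,0,0,0,100],[0,0,0,0,0,0,100]]'
python3 - <<'E'
from h import *
s=monitor.read_state()
c=vision.camera("top"); cv2.imwrite("pics/t9.png",cv2.resize(c["color"][140:250,205:405],None,fx=4,fy=4,interpolation=cv2.INTER_CUBIC))
c=vision.camera("scene"); cv2.imwrite("pics/s9.png",cv2.resize(c["color"][110:250,190:390],None,fx=4,fy=4,interpolation=cv2.INTER_CUBIC))
E
```

```text
clock: 18.75
eef_pos: [362.3, 39.0, 259.6]
eef_rot: [-3.141, 0.0, 1.587]
wrist_force: [0.1, -0.1, -0.7]
finger_gap: 94.1
```

View pics/t9.png

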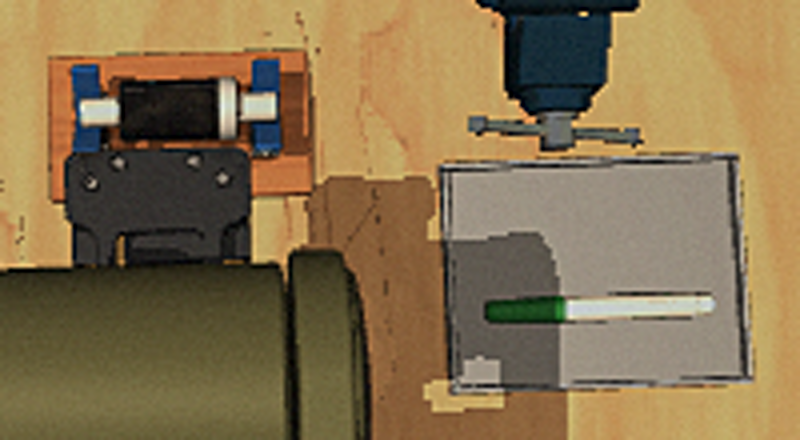

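View pics/s9.png

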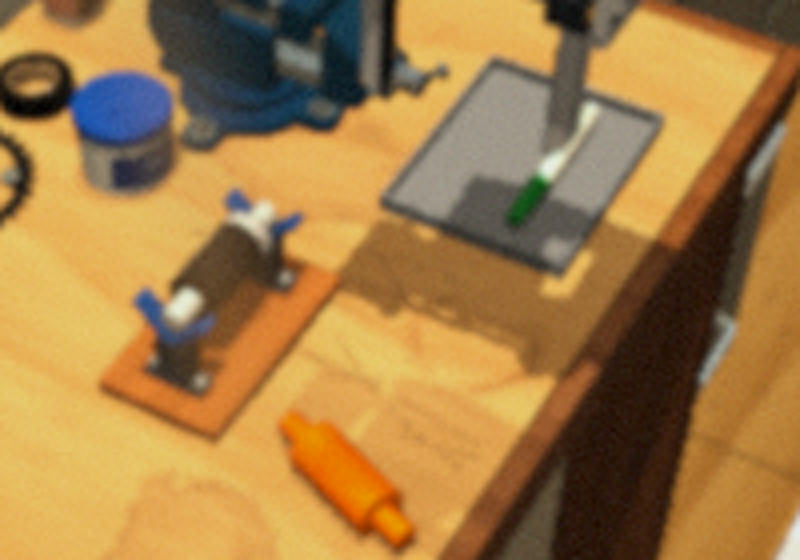

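```bash
python3 - <<'E'
from h import *
c=vision.camera("top")
for uv,z in (([(79,112),(277,106)],66),([(485,312),(714,304)],12)):
    P=onz(c,crop(uv,205,140,4),z); v=P[1]-P[0]; print(P.mean(0).round(1),np.linalg.norm(v).round(1),np.degrees(np.arctan2(v[1],v[0])).round(1))
E
python3 -m jog '[[0,0,0,0,0,0,100]]'; python3 -c "
from cell import order,monitor;print(order.sign_off())"
```

```text
[520.6  42.7  66. ] 114.5 -89.2
[ 404.6 -208.2   12. ] 137.4 -88.8
clock: 19.0
eef_pos: [363.0, 38.9, 259.4]
eef_rot: [-3.14, -0.0, 1.587]
wrist_force: [-0.2, 0.2, 0.5]
finger_gap: 93.9
the job is handed in; nothing more can be done
None
```

The marker is in the grey tray and the black bottom bracket is seated on the stand in its place. I handed the job in at 19.0 s; the hand-in gives no verdict.

- **Marker:** I gripped it between the V rests and released it about 15 mm above the tray floor. The last top view puts its centre about 21 mm across and 3 mm along from the tray centre, lying flat and well inside the walls.
- **Bracket:** I lowered it in 1 mm steps and felt first contact at tool height 50.7 mm, where about 50 mm was expected. The highest contact force I read was about 9 N, and then I let go. The last top view puts its centre within about 1 mm of the stand centre and its axis within about 1° of the stand's y, and the scene view shows both spindle ends in their Vs.
- **Arm:** It stood clear of everything at hand-in, with the jaws open.

**Disagreements:** The wrist and top cameras differed by 2–5 mm on positions. I averaged them and used the wrist view to fine-tune the seating. The final lengths also read 2–3 mm too long (114.5 mm for the bracket's 112, 137.4 mm for the pen's 135), within how well I could read the pixels. No check failed.

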